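# Start the resin cure at the diorama bench

### The arm

A 6-joint arm with a two-finger parallel gripper is mounted at the origin on the work surface. World frame = base frame: x ahead of the robot, y to its left, z up, the work surface at z = 0. Lengths are in m, angles in rad, forces in N, time in s.
With the tool pointing down it reaches from about 0.35 to 0.975 m from the base axis. Payload 4.9 kg.
Tool frame: the origin (TCP) lies midway between the tips of the shut fingers; the grasp point (between the pads) lies 19 mm behind it; z points along the fingers, y is the line along which they close (so a half turn about z gives the same grasp; the last joint's range is limited). The gripper opens to 85 mm and grips with 20 to 120 N. Pads are 22 mm wide; open, the fingers measure 114 mm over their backs; the gripper's body (76 mm by 85 mm) begins 54 mm behind the grasp point. The pads swing forward as they close: fully open they stand 13 mm farther back than shut.
Start: joints at [1.113, 0.053, 1.613, -0, 1.476, -0.119], TCP at [0.208, 0.589, 0.231] pointing down, gripper open.
Joint ranges: [-3.01, 3.01], [-1.01, 2.22], [0.06, 2.58], [-1.02, 4.17], [0.09, 2.62], [-3.14, 3.14]. Speed limits (rad/s): [2.57, 2.57, 3.14, 3.14, 3.14, 3.14].

### API

Orientations are given as a unit quaternion [w, x, y, z].
In Python, from plant import state, grab_frame, job_done, cut_out, place_of gives the robot as it stands.
- The arm moves only by the tool jog_arm, never from a script. Its argument "motion" is text: rows parted by semicolons, each of 7 numbers parted by spaces: the opening in per cent of the stroke, from 0 (shut) to 100 (fully open), then the shift along the tool's x, y, z as a fraction of full scale, then the turn, a rotation vector about the tool's x, y, z as a fraction of full scale. A call has exactly 5 rows; each row is the pose to reach, as a shift and turn from the pose commanded when the call began, along the tool's axes at that moment; what a row does not reach only later rows make up. Full scale, the value 1, is 50 cm for a shift and 1.5 rad for a turn. A row lasts 1/8 s, in which the tool goes at most 62.5 mm and 10.7 degrees, less where a joint would pass 70% of its speed; a pose out of reach is approached as far as the arm can. A call with a number of a shift or a turn outside -1 to 1 is refused whole. A call with a gripper value outside its range is refused whole. The fingers move at their own pace and stop on an object; the grip force is fixed at half the most. Time passes only in rows, so rows that repeat a pose let the fingers close, or fill a call up. It gives the time, the measured TCP pose, the force, the opening and the grip force at its end, in the units of the state.
- state(): the state, without advancing time (a new reading comes with each control period).
- grab_frame(name): name is "side" or "top"; returns a dict with "color" (384x512x3 uint8, red, green, blue), "range_z" (384x512 float32, m along the optical axis (not along the pixel's ray), 0 where there is no reading), "intrinsics" (3x3 intrinsics, pixels), "world_from_camera" (4x4, takes a point from camera to world coordinates). Camera axes: x right, y up, looking along -z (the intrinsics and any distortion apply to the point x, -y, -z); pixel columns grow to the right and rows downward; lengths in m; the calibration is good to about 2 mm. A picture is of the moment at which its call begins.
- job_done(): hands the job in; it is judged then, once.
Trained networks look in the newest picture that a camera, given by its name, has taken for a name from the list of things; names that differ only in an ending like _2 or _b are one class to them, and where a whole thing is asked for, a point or a joint stands for the part that bears it (a point fixed in the world has none). Each returns a list of dicts, best first, with "p" (0 to 1); they miss things now and then, are a little off and sometimes report something else, mostly with a low value. They report only what shows in the picture. A call takes as long as a camera call. They do not tell look-alikes from the thing itself.
- cut_out(camera, thing): "pixels" (384x512 bool, what is visible of it).
- place_of(camera, thing): "at" ([x, y, z] in m, in world coordinates, good to about 4 mm: a listed point, or the origin of a listed thing).
The state is a dict: "time": time; "joint_pos": joint angles; "joint_vel": joint speeds; "joint_efforts": joint torques, N m; "tool_pos": TCP position; "tool_rot": TCP orientation; "contact_force": force on the tool from outside, world axes, zero at the start; "ft_torque": the same for the moment, N m; "gripper_width": opening from 0.0 (shut) to 1.0 (fully open); "grasp_force": force on a finger pad.
Only numpy, scipy, OpenCV 4.12 (cv2) and the standard library are available. Lean on these libraries where they do the work, as an engineer would, in place of code of your own. Each camera call takes 0.05 s, during which the arm holds its last target. There are 200 camera calls.

### The job

Start curing the diorama: press the white-dotted end of the red rocker fully down to switch the lamp on, then push the blue key fully down so that it stays down, then press the orange cap of the round timer fully down and let it spring back up. Only press with the fingertips: pick nothing up, leave the timer standing where it is, do not press the yellow or white key and leave everything else undisturbed.

Things in the scene. Friction and masses are not known exactly. Their poses are not given: they have to be found in the camera images.
- station: White curing station, fixed: control deck 110 x 260 mm, 50 mm high; behind it (away from the robot) a turntable with the diorama and a lamp, 235 mm high. Origin: centre of the deck's underside, on the table; x points to the turntable, y along the row of controls. Rocker at y = +85 mm; at +10, -40 and -90 mm the blue, yellow and white keys, in changing order.
- rocker (a joint): Red rocker, 44 mm long along the station's x, 26 mm wide, pivoted at its middle (58 mm above the table) about the station's y. Value in rad: 0 = off, the half with the white dot (nearer the robot) raised, the other level; 0.35 = fully on, dotted half pressed level, its top 58 mm above the table. Needs 3 to 4 N at the dot, stays where left; may start up to 0.04 in.
- rocker_dot (a point): The white dot, on the top face of the rocker's dotted half, 15 mm from the pivot: the place to press. It is about 5 mm higher when off than when fully on.
- blue_key (a joint): Blue round key, 26 mm across, moves straight down. Value in m: 0 = up (its top 65 mm above the table, 15 mm above the deck), 0.008 = fully down (top 57 mm above the table, still proud of its 3 mm high black collar, 36 mm across). It has no spring: it takes about 4 N and stays where it is left. The keys stand 50 mm apart, centre to centre.
- blue_top (a point): Centre of the blue key's top face; it moves with the key.
- yellow_key (a joint): Yellow round key, same make as the blue one; 0 = up. Not to be pressed.
- white_key (a joint): White round key, same make as the blue one; 0 = up. Not to be pressed.
- timer: Loose black round puck timer, 66 mm across and 28 mm high, about 0.3 kg, lying on the 3 mm thick pink cutting mat to the right of the station (-y). Origin: centre of its underside; z up.
- timer_cap (a joint): Orange round spring cap on the timer, 42 mm across, moves straight down. Value in m: 0 = up (its top 40.5 mm above the timer's underside), 0.007 = fully down (about 4.5 N, 1.4 N to begin); it springs back up when released.
- timer_top (a point): Centre of the orange cap's top face; it moves with the cap.
- red_paint: Bystander: loose red paint bottle with a white cap, 34 mm across, 75 mm high, standing beyond the timer, its centre about 80 mm from the timer's. Origin: centre of its underside.
- green_paint: Bystander: loose green paint bottle with a black cap, 34 mm across, 70 mm high, to the right of the timer, its centre about 90 mm from the timer's. Origin: centre of its underside.
- model_tree: Bystander: loose miniature tree on a round foot of 40 mm, about 80 mm high, on the near side of the timer, its centre about 95 mm from the timer's. Origin: centre of its underside.
- brush: Bystander: loose slim paintbrush 157 mm long and 8 mm thick lying on the mat, about 140 mm to the right of the timer. Origin: on its underside, near its middle; x along it, to the bristles.
- pocket_camera: Bystander: loose dark pocket camera, 30 x 40 mm and 115 mm high, standing to the left of the deck, about 110 mm from the rocker. Origin: centre of its underside.
- glue_jar: Bystander: loose pale glue jar with an orange lid, 46 mm across, 55 mm high, to the left of the deck, about 120 mm from the rocker. Origin: centre of its underside.
Mind the look-alikes: they are no part of the job. Leave any purple look-alike of the timer alone.

How it is judged:
On the way, in this order (a step that is already met when the one before it is completed fails the run):
1. the rocker is pressed on (value of joint rocker above 0.29 rad), for 0.1 s.
2. the blue key is pushed down (value of joint blue_key above 0.006 m), for 0.1 s.
3. the timer cap is pressed down (value of joint timer_cap above 0.005 m), for 0.05 s.
At the end, for the whole second after the job is handed in: Rocker on (over 0.29 of 0.35 rad), blue key down (over 6 of 8 mm), timer cap pressed last (over 5 of 7 mm) and up again (within 1.5 mm), other keys up (2 mm), timer flat on the mat within 25 mm of its start, bystanders upright within 20 mm of theirs (value of joint rocker above 0.29 rad and value of joint blue_key above 0.006 m and value of joint timer_cap below 0.0015 m and value of joint each of yellow_key, white_key below 0.002 m and distance of timer from where it was at the start of the episode below 0.025 m and height (world z) of timer below 0.008 m and angle between timer's own z axis and vertical below 0.1 rad and linear speed of timer below 0.02 m/s and distance of each of red_paint, green_paint, model_tree, brush, pocket_camera, glue_jar from where it was at the start of the episode below 0.02 m and angle between each of red_paint, green_paint, model_tree, pocket_camera, glue_jar's own z axis and vertical below 0.2 rad); the robot touches nothing.
It fails at once if the blue key is pressed before the rocker is on (value of joint blue_key above 0.003 m and value of joint rocker below 0.27 rad).
It fails at once if the timer cap is pressed before the blue key is down (value of joint timer_cap above 0.003 m and value of joint blue_key below 0.0055 m).
It fails at once if the yellow or the white key is pressed (more than 2 mm) (value of joint any of yellow_key, white_key above 0.002 m).
It fails at once if the timer is lifted, tipped or pushed away (more than 25 mm) (distance of timer from where it was at the start of the episode above 0.025 m or height (world z) of timer above 0.013 m or angle between timer's own z axis and vertical above 0.25 rad).
It fails at once if a bystander is moved more than 20 mm or tipped over (distance of any of red_paint, green_paint, model_tree, brush, pocket_camera, glue_jar from where it was at the start of the episode above 0.02 m or angle between any of red_paint, green_paint, model_tree, pocket_camera, glue_jar's own z axis and vertical above 0.4 rad).
It also fails if it takes over 40 s, if anything falls off the work surface, if the arm or the gripper's body presses on something with over 40 N, if the wrist force passes 120 N, or if a joint passes its speed limit or range.

## Working session

There is one attempt and no reset: what is moved stays moved. The work goes in short steps, Python scripts to look and compute and a tool call to move; the robot and the scene stay as the last step left them, time stands still between calls to the robot, and variables do not carry over. Pictures are saved under pics/ and viewed, at most 10 in all, crops included, and the job is handed in when it is done.

Besides the shell and the picture viewer there is one more tool, called after "Emit:" as name(argument=value, ...) on one line, values as JSON. jog_arm: Moves the arm, as the interface text tells. Shift numbers are shares of 50 cm and turn numbers shares of 1.5 rad, none past 1 either way. Its arguments: {"type":"object","properties":{"motion":{"type":"string"}},"required":["motion"]}

```bash
mkdir -p pics; ls; cat > h.py <<'E'
import numpy as np, cv2
from plant import state, grab_frame, job_done, cut_out, place_of
def world(f,mask):
    v,u=np.nonzero(mask&(f["range_z"]>0)); z=f["range_z"][v,u]; K=f["intrinsics"]
    p=np.stack([(u-K[0,2])/K[0,0]*z,-(v-K[1,2])/K[1,1]*z,-z,np.ones_like(z)])
    return (np.array(f["world_from_camera"])@p)[:3].T
E
python3 - <<'E'
from h import *
F={}
for c in("top","side"):
    f=grab_frame(c);F[c]=f
    cv2.imwrite(f"pics/{c}0.png",cv2.resize(f["color"][:,:,::-1],None,fx=1.5,fy=1.5))
    np.savez(f"{c}0.npz",**f)
    for t in["rocker_dot","blue_top","timer_top","yellow_key","white_key","timer","station","red_paint","green_paint","model_tree","pocket_camera","glue_jar"]:
        print(c,t,[(np.round(d["at"],3).tolist(),round(d["p"],2)) for d in place_of(c,t)][:3])
s=state();print(s["time"],s["tool_pos"],s["tool_rot"],s["contact_force"])
E
```

```text
pics
top rocker_dot [([0.582, 0.044, 0.002], 0.63), ([0.585, 0.136, 0.064], 0.52)]
top blue_top [([0.581, 0.009, 0.061], 0.64)]
top timer_top [([0.374, -0.06, 0.042], 0.71), ([0.527, -0.306, 0.045], 0.7), ([0.247, -0.237, 0.039], 0.7)]Traceback (most recent call last):
  File "<stdin>", line 8, in <module>
ValueError: it knows: blue_top, brush, glue_jar, green_paint, model_tree, pocket_camera, red_paint, rocker_dot, station, timer, timer_top
```

```bash
python3 - <<'E'
from h import *
for c in("top","side"):
    f=grab_frame(c)
    cv2.imwrite(f"pics/{c}0.png",cv2.resize(f["color"][:,:,::-1],None,fx=1.5,fy=1.5))
    np.savez(f"{c}0.npz",**f)
    for t in["rocker_dot","blue_top","timer_top","timer","station","red_paint","green_paint","model_tree","pocket_camera","glue_jar"]:
        print(c,t,[(np.round(d["at"],3).tolist(),round(d["p"],2)) for d in place_of(c,t)][:3])
s=state();print(s["time"],s["tool_pos"],s["tool_rot"],s["contact_force"])
E
```

```text
top rocker_dot [([0.587, 0.135, 0.064], 0.6), ([0.572, -0.388, 0.004], 0.37)]
top blue_top [([0.58, 0.013, 0.058], 0.44)]
top timer_top [([0.245, -0.357, 0.038], 0.73), ([0.528, -0.306, 0.042], 0.6), ([0.247, -0.238, 0.036], 0.47)]
top timer [([0.245, -0.36, 0.001], 0.85), ([0.528, -0.309, 0.003], 0.74), ([0.244, -0.24, 0.004], 0.64)]
top station [([0.584, 0.044, 0.001], 0.78), ([0.587, 0.136, 0.063], 0.17)]
top red_paint [([0.598, -0.276, 0.002], 0.55)]
top green_paint [([0.572, -0.39, 0.002], 0.72)]
top model_tree [([0.462, -0.384, 0.002], 0.7), ([0.584, 0.135, 0.062], 0.38)]
top pocket_camera [([0.668, 0.226, 0.0], 0.77)]
top glue_jar [([0.576, 0.244, 0.001], 0.54)]
side rocker_dot [([0.585, 0.132, 0.062], 0.7)]
side blue_top [([0.574, 0.007, 0.067], 0.59)]
side timer_top [([0.38, -0.06, 0.043], 0.65), ([0.249, -0.35, 0.043], 0.65), ([0.241, -0.236, 0.04], 0.56)]
side timer [([0.529, -0.307, 0.002], 0.72), ([0.373, -0.062, -0.002], 0.58), ([0.246, -0.356, 0.001], 0.57)]
side station [([0.586, 0.044, -0.0], 0.94), ([0.569, 0.244, 0.002], 0.43)]
side red_paint [([0.597, -0.27, 0.005], 0.57)]
side green_paint [([0.547, -0.454, 0.004], 0.58), ([0.578, -0.39, -0.0], 0.52)]
side model_tree [([0.466, -0.381, 0.002], 0.64)]
side pocket_camera [([0.661, 0.226, 0.0], 0.88), ([0.577, -0.388, -0.001], 0.29)]
side glue_jar [([0.568, 0.244, 0.002], 0.79)]
1.3 [0.20771044 0.58944857 0.23132044] [9.51095280e-08 1.68601069e-01 9.85684371e-01 9.16334694e-08] [ 0.46311079 -0.00078254  0.10436499]
```

View pics/top0.png

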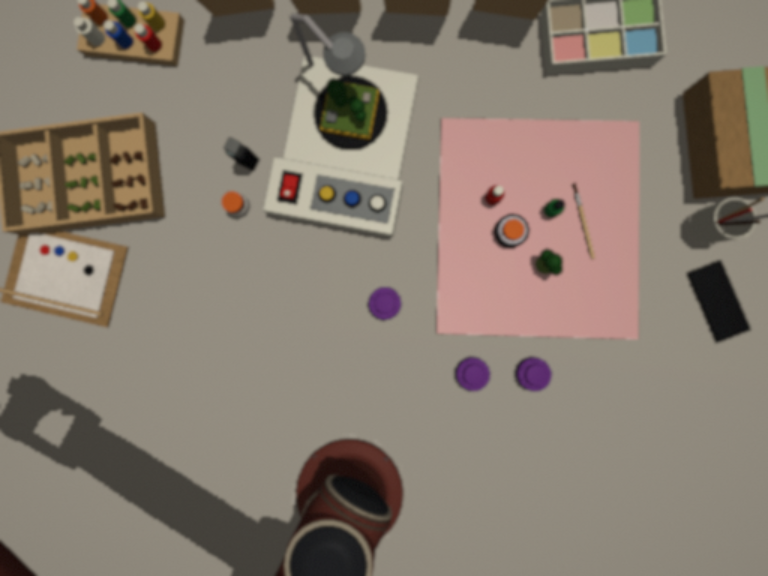

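View pics/side0.png

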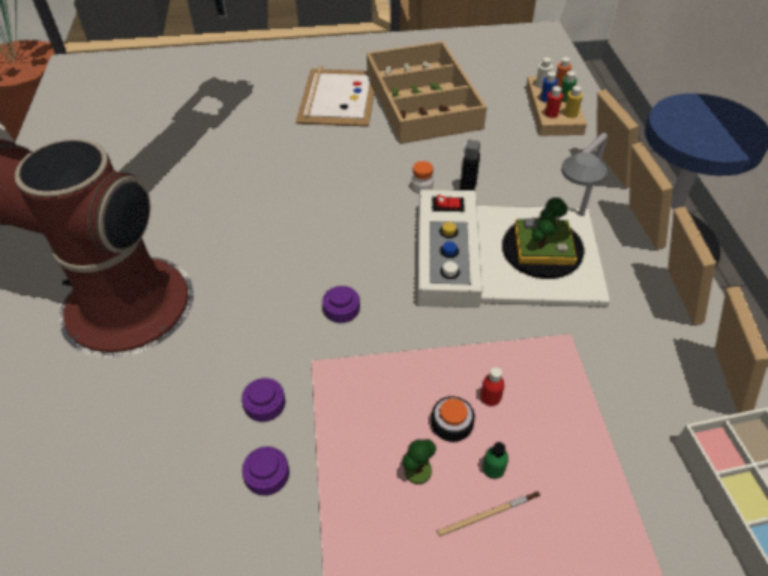

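The two views show the station with its rocker at top px (289,187). Its keys are yellow (327,193), blue (352,199) and white (377,203). Four things could be the timer: purple pucks at (385,303), (472,374) and (533,374), and the black puck with an orange cap at (512,231). The last fits the description, because it is on the pink mat with red, green and tree around it. I'll measure by colour and depth, and confirm in one crop.

```bash
cat > m.py <<'E'
from h import *
def measure(c,f):
    hsv=cv2.cvtColor(f["color"],cv2.COLOR_RGB2HSV).astype(int);H,S,V=hsv[...,0],hsv[...,1],hsv[...,2]
    T={"blue":((H>100)&(H<125)&(S>120),(.58,.01)),"yellow":((H>18)&(H<32)&(S>120),(.59,.06)),
       "white":((S<60)&(V>130),(.57,-.04)),"rocker":(((H<6)|(H>174))&(S>150),(.6,.13)),"cap":((H<16)&(S>170)&(V>120),(.528,-.307)),"dot":((S<110)&(V>130),(.586,.134))}
    K=f["intrinsics"];M=np.array(f["world_from_camera"])
    full=np.full((384,512,3),np.nan);ok=f["range_z"]>0;full[ok]=world(f,ok)
    for n,(m,xy) in T.items():
        r=.012 if n=="dot" else .022 if n=="white" else .03
        near=(np.hypot(full[...,0]-xy[0],full[...,1]-xy[1])<r)&(full[...,2]>(.054 if n in("white","dot") else .035))
        q=m&near
        if q.sum()<3: print(c,n,"few");continue
        p=full[q]; v,u=np.nonzero(q)
        print(c,n,q.sum(),"med",np.round(np.median(p,0),4),"mid",np.round((p.min(0)+p.max(0))/2,4),"zmax",p[:,2].max().round(4),"px",u.mean().round(1),v.mean().round(1))
    return full
if __name__=="__main__":
    for c in("top","side"):
        f=dict(np.load(c+"0.npz"));full=measure(c,f)
        dk=(abs(full[...,2]-.05)<.004)&(np.hypot(full[...,0]-.585,full[...,1]-.044)<.16)
        r=cv2.minAreaRect(full[dk][:,:2].astype(np.float32)*1000);print("deck",r)
    for c,b in(("top",(150,120,410,200)),):
        f=np.load(c+"0.npz")["color"];a=f[105:165,170:280];d=f[115:195,310:400]
        a=cv2.resize(a,(550,300),interpolation=3);d=cv2.resize(d,(338,300),interpolation=3)
        g=np.load("side0.npz")["color"];e=cv2.resize(g[125:205,270:330],(225,300),interpolation=3);h=cv2.resize(g[240:330,260:360],(333,300),interpolation=3)
        w=np.zeros((600,800,3),np.uint8);w[:300,:550]=a;w[:300,560:785]=e;w[300:,:338]=d;w[300:,350:683]=h
        cv2.imwrite("pics/crop1.png",w[:,:,::-1])
E
python3 m.py
```

```text
top blue 68 med [0.5794 0.0084 0.0642] mid [0.5812 0.0088 0.0595] zmax 0.0685 px 234.2 131.8
top yellow 78 med [0.5891 0.0576 0.0637] mid [0.5902 0.0576 0.0588] zmax 0.0679 px 217.4 128.5
top white 57 med [ 0.5727 -0.0406  0.0646] mid [ 0.5729 -0.0406  0.0633] zmax 0.0689 px 250.8 134.5
top rocker 144 med [0.6043 0.1297 0.0585] mid [0.6022 0.1321 0.0578] zmax 0.0661 px 192.7 123.5
top cap 112 med [ 0.5277 -0.3059  0.0432] mid [ 0.5292 -0.3049  0.0437] zmax 0.0478 px 341.7 152.8
top dot 11 med [0.5885 0.1342 0.0628] mid [0.5867 0.1341 0.0646] zmax 0.0682 px 190.9 128.4
deck ((638.266845703125, 40.84242248535156), (259.7652282714844, 211.7486114501953), 80.3801040649414)
side blue 80 med [0.5797 0.0012 0.0652] mid [0.5817 0.0048 0.0616] zmax 0.0706 px 299.4 165.7
side yellow 77 med [0.5869 0.0518 0.0649] mid [0.589  0.0542 0.0611] zmax 0.0696 px 298.9 152.4
side white 65 med [ 0.5714 -0.0417  0.0657] mid [ 0.5713 -0.042   0.0647] zmax 0.0696 px 299.7 177.6
side rocker 112 med [0.603  0.1241 0.0591] mid [0.6011 0.127  0.0609] zmax 0.0696 px 299.0 135.3
side cap 214 med [ 0.5281 -0.311   0.0442] mid [ 0.5284 -0.3097  0.0421] zmax 0.0483 px 302.1 274.2
side dot 8 med [0.5869 0.1349 0.0654] mid [0.5862 0.1344 0.0644] zmax 0.0686 px 293.5 132.0
deck ((636.1538696289062, 39.635955810546875), (265.9950256347656, 210.95703125), 80.54029083251953)
```

View pics/crop1.png

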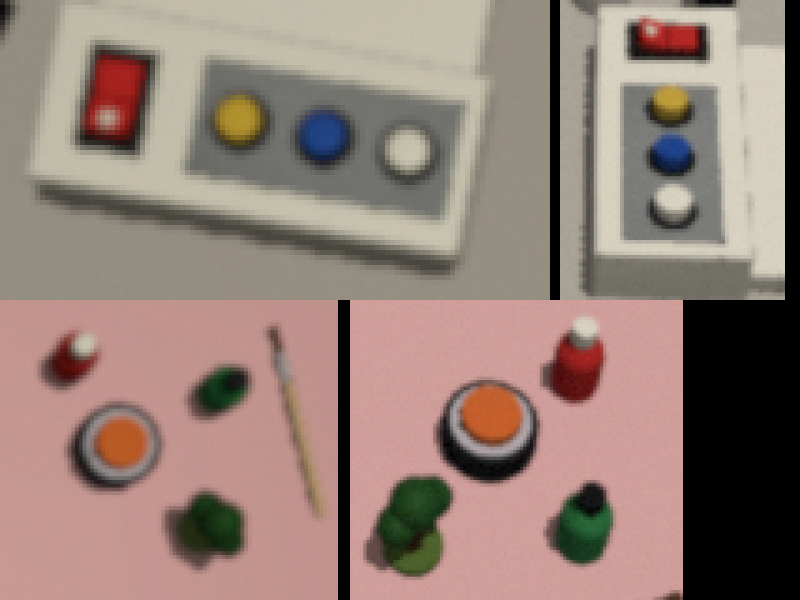

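The crop confirms the rocker with its white dot on the near end, blue in the middle of the row, and the orange-capped black puck as the timer. The heights (65, 65 and 43.5 mm) agree with the text. Now I'll approach with the fingers shut, turning to the station's yaw (about -9.8°).

Emit:
jog_arm(motion="0 -0.1 -0.06 0 0 0 -0.03; 0 -0.2 -0.12 0 0 0 -0.06; 0 -0.3 -0.18 0 0 0 -0.09; 0 -0.4 -0.24 0 0 0 -0.112; 0 -0.5 -0.3 0 0 0 -0.112")

```text
time: 1.92
tool_pos: [0.3946, 0.3634, 0.2316]
tool_rot: [0.0, 0.085, 0.996, 0.0]
contact_force: [1.1, 0.3, -0.2]
gripper_width: 0.003
grasp_force: 0.0
```

```bash
cat > to.py <<'E'
import sys
from h import *
from scipy.spatial.transform import Rotation as R
s=state();r=R.from_quat(s["tool_rot"],scalar_first=True)
print("t",s["time"],"pos",np.round(s["tool_pos"],4),"F",np.round(s["contact_force"],2),"w",round(s["gripper_width"],3),"ty",np.round(r.as_matrix()[:,1],3))
print("shift",np.round(r.inv().apply(np.array(eval(sys.argv[1]))-s["tool_pos"])/.5,4))
E
python3 to.py .585,.1335,.1
```

```text
t 1.925 pos [0.3946 0.3634 0.2316] F [ 1.13  0.3  -0.18] w 0.003 ty [0.17  0.986 0.001]
shift [-0.4531 -0.3887  0.2631]
```

Emit:
jog_arm(motion="0 -0.09 -0.078 0 0 0 0; 0 -0.18 -0.156 0 0 0 0; 0 -0.27 -0.234 0.05 0 0 0; 0 -0.36 -0.312 0.1 0 0 0; 0 -0.45 -0.388 0.15 0 0 0")

```text
time: 2.55
tool_pos: [0.5802, 0.1378, 0.1582]
tool_rot: [0.0, 0.085, 0.996, 0.0]
contact_force: [0.4, 0.7, 0.1]
gripper_width: 0.003
grasp_force: 0.0
```

```bash
python3 to.py .585,.1335,.07
```

```text
t 2.55 pos [0.5802 0.1378 0.1582] F [0.36 0.74 0.05] w 0.003 ty [0.17  0.985 0.   ]
shift [-0.0107 -0.007   0.1764]
```

Emit:
jog_arm(motion="0 0 0 0.05 0 0 0; 0 0 0 0.1 0 0 0; 0 0 0 0.14 0 0 0; 0 0 0 0.15 0 0 0; 0 0 0 0.15 0 0 0")

```text
time: 3.18
tool_pos: [0.5792, 0.1397, 0.0838]
tool_rot: [0.0, 0.085, 0.996, 0.0]
contact_force: [0.1, 0.1, 0.3]
gripper_width: -0.002
grasp_force: 0.0
```

```bash
python3 to.py .585,.1335,.058; python3 - <<'E'
from m import *
for c in("top","side"):
    f=grab_frame(c);np.savez(c+"1.npz",**f)
    if c=="side": cv2.imwrite("pics/s1.png",cv2.resize(f["color"][100:200,230:350],(720,600),interpolation=3)[:,:,::-1])
E
```

```text
t 3.175 pos [0.5792 0.1397 0.0838] F [0.11 0.13 0.33] w -0.002 ty [0.17  0.986 0.   ]
shift [-0.0136 -0.0103  0.0515]
```

View pics/s1.png

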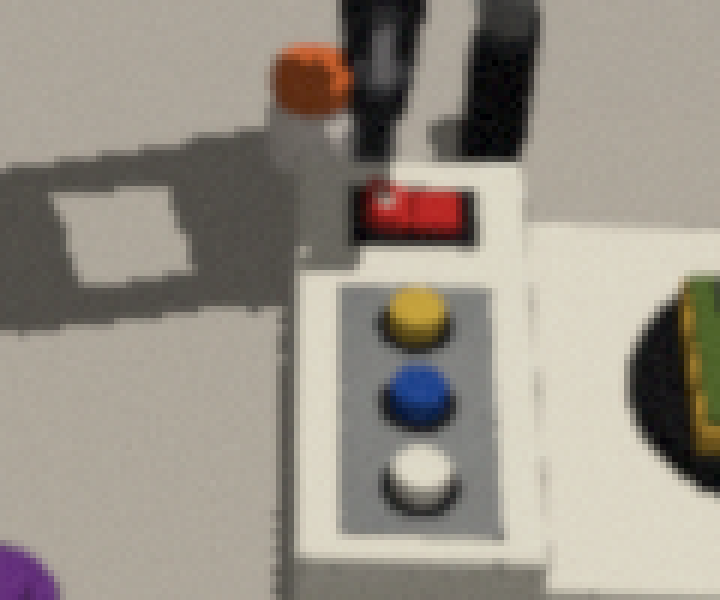

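The shut fingertips hang just above the dot, at crop px (372,160), with the white dot at (385,200). I'll correct by about 8 mm and press.

Emit:
jog_arm(motion="0 -0.012 -0.01 0.01 0 0 0; 0 -0.012 -0.01 0.025 0 0 0; 0 -0.012 -0.01 0.035 0 0 0; 0 -0.012 -0.01 0.045 0 0 0; 0 -0.012 -0.01 0.052 0 0 0")

```text
time: 3.9
tool_pos: [0.5837, 0.1336, 0.0578]
tool_rot: [-0.001, 0.085, 0.996, -0.0]
contact_force: [-10.8, -1.1, 21.2]
gripper_width: 0.004
grasp_force: 10.7
```

```bash
python3 to.py .585,.1335,.057
```

```text
t 3.9 pos [0.5837 0.1336 0.0578] F [-10.75  -1.14  21.21] w 0.004 ty [ 0.17   0.985 -0.   ]
shift [-0.0025  0.0002  0.0017]
```

Emit:
jog_arm(motion="0 0 0 0 0 0 0; 0 0 0 -0.02 0 0 0; 0 0 0 -0.06 0 0 0; 0 0 0 -0.1 0 0 0; 0 -0.006 -0.1 -0.12 0 0 0")

```text
time: 4.53
tool_pos: [0.5804, 0.0852, 0.1212]
tool_rot: [0.003, 0.083, 0.997, 0.0]
contact_force: [0.0, -1.3, -0.1]
gripper_width: -0.002
grasp_force: 0.0
```

```bash
python3 to.py .5805,.0075,.08; python3 - <<'E'
from m import *
f=grab_frame("side");full=measure("side",f)
g=dict(np.load("side0.npz"))
d=(f["range_z"]-g["range_z"])
cv2.imwrite("pics/s2.png",cv2.resize(np.hstack([g["color"][115:165,270:330],f["color"][115:165,270:330]]),(800,333),interpolation=3)[:,:,::-1])
A=np.full((384,512,3),np.nan);ok=f["range_z"]>0;A[ok]=world(f,ok)
B=np.full((384,512,3),np.nan);ok=g["range_z"]>0;B[ok]=world(g,ok)
ex=np.array([.985,-.172]);ey=np.array([.172,.985]);c=np.array([.602,.1305])
for n,P in(("before",B),("after",A)):
    q=P[...,:2]-c;x=q@ex;y=q@ey
    for a in(-18,-12,-6,6,12,18):
        k=(abs(y)<.009)&(abs(x-a/1e3)<.003)&(P[...,2]<.08);print(n,a,np.round(np.nanmedian(P[k][:,2]),4),k.sum())
E
```

```text
t 4.525 pos [0.5804 0.0852 0.1212] F [ 0.01 -1.29 -0.07] w -0.002 ty [0.166 0.986 0.001]
shift [-0.0255 -0.1533  0.0822]
side blue 81 med [0.58   0.0026 0.0642] mid [0.581  0.0075 0.2328] zmax 0.4126 px 299.5 164.0
side yellow 76 med [0.5871 0.0507 0.0647] mid [0.5876 0.0561 0.0611] zmax 0.0693 px 298.9 152.4
side white 68 med [ 0.5715 -0.0433  0.0659] mid [ 0.5733 -0.0363  0.0619] zmax 0.0696 px 299.6 177.5
side rocker 121 med [0.6019 0.1247 0.0605] mid [0.5997 0.13   0.2489] zmax 0.4463 px 299.5 127.5
side cap 219 med [ 0.5279 -0.3113  0.0444] mid [ 0.5282 -0.3103  0.0433] zmax 0.0484 px 302.1 274.3
side dot 6 med [0.5879 0.1384 0.0609] mid [0.5887 0.1387 0.0609] zmax 0.0621 px 293.5 132.2
before -18 0.0665 8
before -12 0.0637 10
before -6 0.0603 10
before 6 0.0602 11
before 12 0.06 10
before 18 0.0571 7
after -18 0.0611 9
after -12 0.06 8
after -6 0.0596 7
after 6 0.0622 11
after 12 0.0653 8
after 18 0.0647 8
```

View pics/s2.png

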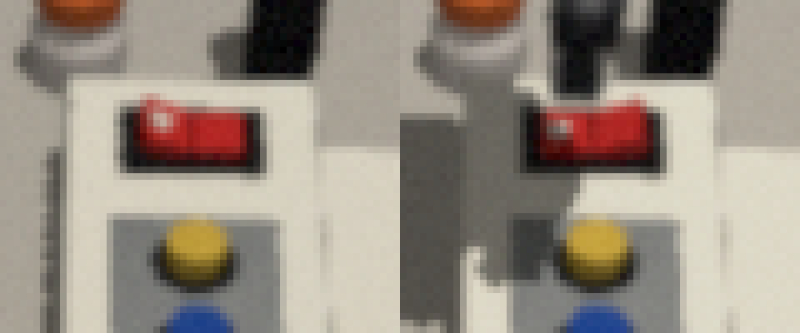

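The rocker has flipped: the dotted half is level at about 60 mm, the far half is raised, and the stop took 21 N. Next is the blue key.

Emit:
jog_arm(motion="0 -0.005 -0.05 0 0 0 0; 0 -0.01 -0.1 0 0 0 0; 0 -0.015 -0.12 0.02 0 0 0; 0 -0.015 -0.12 0.05 0 0 0; 0 -0.015 -0.12 0.05 0 0 0")

```text
time: 5.2
tool_pos: [0.5742, 0.0241, 0.0901]
tool_rot: [-0.002, 0.085, 0.996, 0.0]
contact_force: [-0.2, -0.8, 0.4]
gripper_width: 0.0
grasp_force: 0.0
```

```bash
python3 to.py .5805,.0075,.057
```

```text
t 5.2 pos [0.5742 0.0241 0.0901] F [-0.21 -0.75  0.37] w 0.0 ty [ 0.169  0.986 -0.   ]
shift [-0.0184 -0.0307  0.066 ]
```

Emit:
jog_arm(motion="0 -0.018 -0.031 0.005 0 0 0; 0 -0.018 -0.031 0.025 0 0 0; 0 -0.018 -0.031 0.04 0 0 0; 0 -0.018 -0.031 0.055 0 0 0; 0 -0.018 -0.031 0.066 0 0 0")

```text
time: 5.82
tool_pos: [0.5818, 0.0067, 0.0593]
tool_rot: [-0.0, 0.085, 0.996, -0.0]
contact_force: [-1.6, -0.1, 3.0]
gripper_width: -0.001
grasp_force: 1.8
```

```bash
python3 to.py .5805,.0075,.057
```

```text
t 5.825 pos [0.5818 0.0067 0.0593] F [-1.58 -0.08  3.  ] w -0.001 ty [ 0.17   0.986 -0.   ]
shift [0.0028 0.0012 0.0046]
```

Emit:
jog_arm(motion="0 0 0 0.001 0 0 0; 0 0 0 0.003 0 0 0; 0 0 0 0.004 0 0 0; 0 0 0 0.005 0 0 0; 0 0 0 0.005 0 0 0")

```text
time: 6.45
tool_pos: [0.5819, 0.0067, 0.0571]
tool_rot: [-0.0, 0.085, 0.996, 0.0]
contact_force: [-3.1, 0.5, 2.7]
gripper_width: 0.001
grasp_force: 1.7
```

Emit:
jog_arm(motion="0 0 0 0.001 0 0 0; 0 0 0 0.002 0 0 0; 0 0 0 0.003 0 0 0; 0 0 0 0.004 0 0 0; 0 0 0 0.004 0 0 0")

```text
time: 7.08
tool_pos: [0.582, 0.0066, 0.0569]
tool_rot: [-0.001, 0.085, 0.996, 0.0]
contact_force: [-7.8, 1.3, 13.2]
gripper_width: 0.001
grasp_force: 6.6
```

The key met its stop at 57 mm with 13 N. I'll lift straight up, then head for the timer.

Emit:
jog_arm(motion="0 0 0 -0.02 0 0 0; 0 0 0 -0.08 0 0 0; 0 0 0 -0.14 0 0 0; 0 0.01 -0.08 -0.16 0 0 0; 0 0.02 -0.17 -0.16 0 0 0")

```text
time: 7.7
tool_pos: [0.5588, -0.0765, 0.1368]
tool_rot: [0.002, 0.084, 0.996, -0.001]
contact_force: [0.6, 0.5, -0.1]
gripper_width: 0.004
grasp_force: 0.0
```

```bash
python3 to.py .528,-.308,.1; python3 -c "
from m import *
measure('side',grab_frame('side'))"
```

```text
t 7.7 pos [ 0.5588 -0.0765  0.1368] F [ 0.63  0.46 -0.1 ] w 0.004 ty [ 0.168  0.986 -0.001]
shift [-0.0168 -0.4668  0.074 ]
side blue few
side yellow few
side white 52 med [ 0.5753 -0.0418  0.066 ] mid [ 0.5776 -0.0374  0.2585] zmax 0.463 px 302.6 160.9
side rocker 14 med [0.5795 0.1254 0.0567] mid [0.5797 0.1271 0.058 ] zmax 0.0617 px 291.4 136.4
side cap 219 med [ 0.5284 -0.3116  0.0441] mid [ 0.5285 -0.31    0.0435] zmax 0.0491 px 302.0 274.3
side dot few
```

Emit:
jog_arm(motion="0 -0.002 -0.1 0 0 0 0; 0 -0.005 -0.2 0 0 0 0; 0 -0.008 -0.3 0 0 0 0; 0 -0.01 -0.38 0 0 0 0; 0 -0.013 -0.435 0.02 0 0 0")

```text
time: 8.38
tool_pos: [0.5275, -0.2935, 0.1258]
tool_rot: [0.001, 0.086, 0.996, -0.001]
contact_force: [0.2, -0.5, -0.2]
gripper_width: 0.002
grasp_force: 0.0
```

```bash
python3 - <<'E'
from m import *
for c in("side","top"): measure(c,grab_frame(c))
E
python3 to.py .528,-.308,.055
```

```text
side blue few
side yellow few
side white few
side rocker 9 med [0.5834 0.125  0.0593] mid [0.5831 0.1262 0.0586] zmax 0.062 px 292.6 135.7
side cap 212 med [ 0.5282 -0.3112  0.0444] mid [ 0.5287 -0.3084  0.0438] zmax 0.0492 px 302.0 274.2
side dot few
top blue 67 med [0.5805 0.0093 0.0563] mid [0.5806 0.008  0.0569] zmax 0.0626 px 234.2 132.1
top yellow 78 med [0.5882 0.057  0.0641] mid [0.5907 0.0572 0.0589] zmax 0.0691 px 217.5 128.6
top white 65 med [ 0.5725 -0.0404  0.0643] mid [ 0.5731 -0.0405  0.0616] zmax 0.0692 px 250.6 134.5
top rocker 142 med [0.6044 0.1293 0.0587] mid [0.6007 0.132  0.0596] zmax 0.0704 px 192.8 123.2
top cap 28 med [ 0.5263 -0.3061  0.044 ] mid [ 0.5292 -0.2995  0.0924] zmax 0.145 px 341.9 152.5
top dot 13 med [0.5863 0.1348 0.059 ] mid [0.5853 0.1336 0.0584] zmax 0.0611 px 191.4 129.2
t 8.475 pos [ 0.5262 -0.2932  0.1237] F [-0.56  0.45  0.2 ] w -0.0 ty [ 0.173  0.985 -0.   ]
shift [-0.0087 -0.0284  0.1375]
```

The blue key's top went from 64.2 to 56.3 mm, so it is fully down, and yellow and white are still up. Now the timer.

Emit:
jog_arm(motion="0 -0.008 -0.028 0.03 0 0 0; 0 -0.008 -0.028 0.07 0 0 0; 0 -0.008 -0.028 0.1 0 0 0; 0 -0.008 -0.028 0.12 0 0 0; 0 -0.008 -0.028 0.12 0 0 0")

```text
time: 9.1
tool_pos: [0.5281, -0.3045, 0.0636]
tool_rot: [-0.001, 0.085, 0.996, 0.001]
contact_force: [-0.4, -0.2, -0.3]
gripper_width: 0.0
grasp_force: 0.0
```

```bash
python3 to.py .528,-.308,.0365
```

```text
t 9.1 pos [ 0.5281 -0.3045  0.0636] F [-0.36 -0.17 -0.28] w 0.0 ty [0.169 0.986 0.001]
shift [-0.001  -0.0069  0.0542]
```

Emit:
jog_arm(motion="0 0 -0.006 0.015 0 0 0; 0 0 -0.006 0.03 0 0 0; 0 0 -0.006 0.04 0 0 0; 0 0 -0.006 0.05 0 0 0; 0 0 -0.006 0.053 0 0 0")

```text
time: 9.72
tool_pos: [0.5281, -0.3084, 0.0386]
tool_rot: [-0.0, 0.085, 0.996, 0.0]
contact_force: [-2.3, 1.0, 3.6]
gripper_width: 0.0
grasp_force: 1.7
```

Emit:
jog_arm(motion="0 0 0 0.001 0 0 0; 0 0 0 0.003 0 0 0; 0 0 0 0.005 0 0 0; 0 0 0 0.006 0 0 0; 0 0 0 0.006 0 0 0")

```text
time: 10.35
tool_pos: [0.5282, -0.3084, 0.0365]
tool_rot: [-0.0, 0.085, 0.996, 0.0]
contact_force: [-3.4, 2.4, 8.7]
gripper_width: 0.001
grasp_force: 4.2
```

The cap is fully down: the tip is at 36.5 mm and 8.7 N exceeds its 4.5 N. I'll lift straight off.

Emit:
jog_arm(motion="0 0 0 -0.01 0 0 0; 0 0 0 -0.05 0 0 0; 0 0 0 -0.13 0 0 0; 0 0 0 -0.22 0 0 0; 0 0.05 0 -0.26 0 0 0")

```text
time: 10.98
tool_pos: [0.5058, -0.3055, 0.1706]
tool_rot: [0.003, 0.085, 0.996, -0.002]
contact_force: [-0.6, 0.4, -0.1]
gripper_width: -0.004
grasp_force: 0.0
```

Emit:
jog_arm(motion="0 0.1 0 0 0 0 0; 0 0.2 0 0 0 0 0; 0 0.25 0 0 0 0 0; 0 0.25 0 0 0 0 0; 0 0.25 0 0 0 0 0")

```text
time: 11.6
tool_pos: [0.3813, -0.2834, 0.1664]
tool_rot: [0.001, 0.085, 0.996, -0.001]
contact_force: [0.5, -0.4, 0.7]
gripper_width: 0.001
grasp_force: 0.0
```

```bash
python3 - <<'E'
from m import *
for c in("top","side"):
    f=grab_frame(c);measure(c,f)
    if c=="side": cv2.imwrite("pics/end.png",f["color"][:,:,::-1])
    for t in["timer","red_paint","green_paint","model_tree","pocket_camera","glue_jar"]:
        print(c,t,[np.round(d["at"],3).tolist() for d in place_of(c,t)][:3])
s=state();print(s["time"],s["tool_pos"],s["contact_force"],abs(s["joint_vel"]).max())
E
```

```text
top blue 67 med [0.5805 0.0089 0.0567] mid [0.5804 0.008  0.0561] zmax 0.0618 px 234.2 132.1
top yellow 74 med [0.5894 0.0554 0.0641] mid [0.5906 0.0574 0.0598] zmax 0.0687 px 217.6 128.6
top white 61 med [ 0.5731 -0.0404  0.0645] mid [ 0.5737 -0.0404  0.0619] zmax 0.0695 px 250.7 134.4
top rocker 143 med [0.6043 0.1293 0.0586] mid [0.6011 0.1322 0.0583] zmax 0.0679 px 192.8 123.2
top cap 111 med [ 0.528  -0.3056  0.0434] mid [ 0.5293 -0.3046  0.0433] zmax 0.0493 px 341.8 152.7
top dot 14 med [0.5863 0.1349 0.0586] mid [0.5853 0.1336 0.0589] zmax 0.0615 px 191.3 129.4
top timer [[0.53, -0.309, 0.003], [0.378, -0.06, -0.001], [0.247, -0.36, -0.003]]
top red_paint [[0.594, -0.275, 0.003]]
top green_paint [[0.569, -0.392, 0.001]]
top model_tree [[0.552, -0.451, 0.002]]
top pocket_camera [[0.661, 0.227, -0.002]]
top glue_jar [[0.574, 0.24, -0.003]]
side blue 66 med [0.5802 0.0045 0.0579] mid [0.5806 0.0056 0.0569] zmax 0.0618 px 299.4 166.5
side yellow 74 med [0.5867 0.0504 0.0646] mid [0.5875 0.0543 0.0613] zmax 0.0701 px 298.9 152.4
side white 86 med [ 0.5707 -0.0434  0.065 ] mid [ 0.572  -0.0395  0.0616] zmax 0.0691 px 299.4 178.2
side rocker 109 med [0.6034 0.1237 0.0601] mid [0.6017 0.1286 0.0589] zmax 0.0671 px 299.4 135.1
side cap 216 med [ 0.5282 -0.3112  0.0442] mid [ 0.5282 -0.3103  0.0432] zmax 0.0482 px 302.0 274.3
side dot 12 med [0.5867 0.1349 0.0602] mid [0.5875 0.1366 0.0604] zmax 0.0631 px 293.4 133.2
side timer [[0.247, -0.355, -0.0], [0.24, -0.234, -0.001], [0.528, -0.306, 0.002]]
side red_paint [[0.597, -0.272, 0.002]]
side green_paint [[0.574, -0.392, -0.001]]
side model_tree [[0.467, -0.38, 0.005], [0.662, 0.229, -0.002]]
side pocket_camera [[0.664, 0.227, 0.002], [0.549, -0.456, 0.004]]
side glue_jar [[0.568, 0.244, 0.0]]
12.3 [ 0.38037737 -0.28290759  0.16549878] [0.60870441 0.14918189 0.9805108 ] 0.0024098564116657225
```

View pics/end.png

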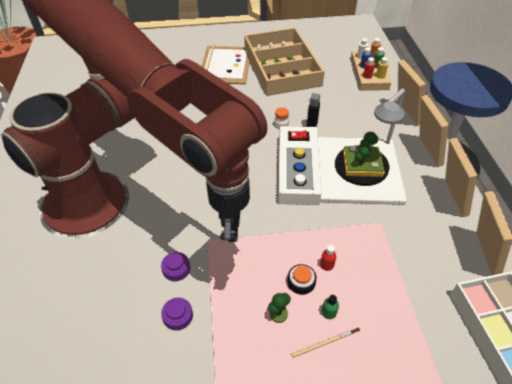

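The picture shows the rocker on at (298,136), the blue key down at (299,167), and the orange cap back up with its timer unmoved at (302,278). Every bystander is in place and the arm is clear, so I'm handing in.

```bash
python3 -c "
from plant import job_done
print(job_done())"
```

```text
the job is handed in; nothing more can be done
None
```

I pressed the rocker on, then the blue key down, then the timer cap down; the cap sprang back up, and the last pictures show nothing else moved. The job is handed in, but no verdict came back.

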